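# Refill the sleeve rack at the link press

### The arm

A 6-joint arm with a two-finger parallel gripper is mounted at the origin on the work surface. World frame = base frame: x ahead of the robot, y to its left, z up, the work surface at z = 0. Lengths are in mm, angles in degrees, forces in N, time in s.
With the tool pointing down it reaches from about 300 to 775 mm from the base axis. Payload 14.6 kg.
Tool frame: the origin (TCP) lies midway between the tips of the shut fingers; the grasp point (between the pads) lies 19 mm behind it; x points along the fingers, y is the direction in which the jaws open and shut, and the axes are right-handed (so a half turn about x gives the same grasp; the last joint's range is limited). The gripper opens to 94 mm and grips with 3 to 60 N. Pads are 16 mm wide; open, the fingers measure 119 mm over their backs; the gripper's body (75 mm by 177 mm) begins 78 mm behind the grasp point.
Start: joints at [-70.68, 17.183, 87.147, -0, 75.671, -3.816], TCP at [216.096, -505.759, 205.446] pointing down, gripper open.
Joint ranges: [-173.82, 173.82], [-45.26, 126.66], [13.44, 144.39], [-59.66, 239.66], [0, 175.72], [-146.38, 146.38]. Speed limits (degrees/s): [127.2, 127.2, 147.25, 180, 180, 180].

### API

Orientations are given as [roll, pitch, yaw] about the fixed x, y, z axes, in that order (R = Rz(yaw) Ry(pitch) Rx(roll)).
In Python, from bench import manip, cams, order gives the robot as it stands. The module is installed in compiled form; this text tells all that it offers.
- The arm moves only by the tool play_rows, never from a script. Its argument "moves" is one flat list of numbers, 6 for each row, row after row: the shift along the tool's x, y, z in m, then the turn, a rotation vector about the tool's x, y, z in rad. In form: [dx, dy, dz, wx, wy, wz, dx, dy, dz, wx, wy, wz, ...]. A call has 1 to 8 rows; each row shifts and turns the pose as measured when the row begins, along the tool's axes as they then stand; what a row does not reach is not made up. A row lasts 1/12 s, in which the tool goes at most 41.7 mm and 7.16 degrees, less where a joint would pass 70% of its speed; a pose out of reach is approached as far as the arm can. A call is refused whole if a number of a shift passes 0.0417 or a number of a turn 0.125, either way. A call with a gripper value outside its range is refused whole. "claw" is the closure, from 0 (fully open) to 1 (shut), set as the call begins (left out, the last holds). The fingers move at their own pace and stop on an object; "grip_force" is the grip in N (left out, the last holds). Time passes only in rows, so rows that do not move let the fingers close. It gives the time, the measured TCP pose, the force and the opening at its end, in the units of the state.
- manip.read_state(): the state, without advancing time (a new reading comes with each control period).
- cams.snapshot(name): name is "side" or "top"; returns the picture (384x512x3 uint8, red, green, blue); there is no depth.
- cams.camera_model(name): a dict with "fx", "fy", "cx", "cy" (pixels), "rvec" (rotation vector, rad) and "tvec" (3), from world to camera coordinates, as OpenCV has them. Camera axes: x right, y down, z forward; pixel columns grow to the right and rows downward; lengths in mm; the calibration is good to about 2 mm. A picture is of the moment at which its call begins. camera_model takes no time and is no camera call.
- order.sign_off(): hands the job in, once; it reports no verdict.
The state is a dict: "time": time; "joint_pos": joint angles; "dq": joint speeds; "effort": joint torques, N m; "tcp_pos": TCP position; "tool_rot": TCP orientation; "ft_force": force on the tool from outside, world axes, zero at the start; "torque": the same for the moment, N m; "width": finger opening in mm.
Only numpy, scipy, OpenCV 4.12 (cv2) and the standard library are available. Lean on these libraries where they do the work, as an engineer would, in place of code of your own. Each camera call takes 0.05 s, during which the arm holds its last target. There are 200 camera calls.

### The job

Find the bare spigots on the leaning rack in the parts well and push a spare spacer sleeve fully home on each, so that every spigot carries one sleeve. Leave the sleeves that are already on the rack in place, then swing the well's end gate fully shut. Do not shift the other things lying on the bench.

Things in the scene. Friction and masses are not known exactly. Their poses are not given: they have to be found in the camera images.
- rack: fixed grey parts well 130 x 410 mm (x, y); origin centre of its underside, z up. In it a dark steel plate, 90 x 340 mm, leans 30 degrees, facing up and to +x, away from the robot (surface 45 mm above the bench along the middle, 67 at its -x edge, 23 at its +x edge), with five spigots in a row along y, 70 mm apart. -x wall 70 mm high, +y end wall 50, +x lip 18; the gate is at the -y end
- spigot0 (a point): spigot 0, counted from the -y end of the well: steel stub 16 mm in diameter, 28 mm long, tapered tip, square to the plate (axis leans 30 degrees from vertical). The point is on its axis 22 mm out from the plate, where the middle of a fully seated sleeve lies; z = out along the spigot. It may be bare or carry a sleeve
- spigot1 (a point): spigot 1, counted from the -y end of the well: steel stub 16 mm in diameter, 28 mm long, tapered tip, square to the plate (axis leans 30 degrees from vertical). The point is on its axis 22 mm out from the plate, where the middle of a fully seated sleeve lies; z = out along the spigot. It may be bare or carry a sleeve
- spigot2 (a point): spigot 2, counted from the -y end of the well: steel stub 16 mm in diameter, 28 mm long, tapered tip, square to the plate (axis leans 30 degrees from vertical). The point is on its axis 22 mm out from the plate, where the middle of a fully seated sleeve lies; z = out along the spigot. It may be bare or carry a sleeve
- spigot3 (a point): spigot 3, counted from the -y end of the well: steel stub 16 mm in diameter, 28 mm long, tapered tip, square to the plate (axis leans 30 degrees from vertical). The point is on its axis 22 mm out from the plate, where the middle of a fully seated sleeve lies; z = out along the spigot. It may be bare or carry a sleeve
- spigot4 (a point): spigot 4, counted from the -y end of the well: steel stub 16 mm in diameter, 28 mm long, tapered tip, square to the plate (axis leans 30 degrees from vertical). The point is on its axis 22 mm out from the plate, where the middle of a fully seated sleeve lies; z = out along the spigot. It may be bare or carry a sleeve
- sleeve_a: plain steel spacer sleeve, open at both ends: outside diameter 32 mm, bore 20 mm, length 44 mm, 120 g; origin at its middle (on the axis, 22 mm from either end), z along the sleeve. It is either on a spigot or a spare standing upright on the bench
- sleeve_b: plain steel spacer sleeve, open at both ends: outside diameter 32 mm, bore 20 mm, length 44 mm, 120 g; origin at its middle (on the axis, 22 mm from either end), z along the sleeve. It is either on a spigot or a spare standing upright on the bench
- sleeve_c: plain steel spacer sleeve, open at both ends: outside diameter 32 mm, bore 20 mm, length 44 mm, 120 g; origin at its middle (on the axis, 22 mm from either end), z along the sleeve. It is either on a spigot or a spare standing upright on the bench
- sleeve_d: plain steel spacer sleeve, open at both ends: outside diameter 32 mm, bore 20 mm, length 44 mm, 120 g; origin at its middle (on the axis, 22 mm from either end), z along the sleeve. It is either on a spigot or a spare standing upright on the bench
- sleeve_e: plain steel spacer sleeve, open at both ends: outside diameter 32 mm, bore 20 mm, length 44 mm, 120 g; origin at its middle (on the axis, 22 mm from either end), z along the sleeve. It is either on a spigot or a spare standing upright on the bench
- gate (a joint): angle of the well's end gate: 0 = shut across the -y end of the well, grows as it swings outwards (away from the well) to 1.6 at most; stiff, stays where it is left
- gate_hinge (a point): point on the gate's upright hinge axis, at the +x corner of the well's -y end, 75 mm above the bench. The gate is a grey panel 117 mm long, 6 mm thick, its top 53 mm above the bench
- gate_knob (a point): point on the upright knob post at the gate's free end, 110 mm from the hinge axis, 75 mm above the bench; post 14 mm in diameter from 50 mm to 102 mm above the bench, with a 20 mm ball centred at 104 mm
- sprocket: bystander: rusty rear sprocket lying flat, 168 mm across, 7 mm thick; origin centre of underside
- punch: bystander: brass drift punch lying along its x, 150 mm long, 16 mm thick; origin under it, 70 mm from its thick end
- mallet: bystander: mallet lying down, red rubber head 60 mm by 100 mm, wooden handle 240 mm to its -x; origin under the head
- nut0: bystander: chrome hexagon axle nut, 27 mm across flats, 14 mm high; origin centre of underside
- nut1: bystander: the other chrome axle nut, same size
- tyre_lever: bystander: yellow plastic tyre lever lying along its x, 210 mm long, 26 mm wide, 10 mm thick; origin under its middle
Mind the look-alikes: they are no part of the job. What is shaped like the sleeve_e but blue is not meant.

How it is judged:
By the outcome, as a careful person would: the job done as asked, in the order asked, and still so for the second after the job is handed in, with the robot touching nothing.
It also fails if it takes over 72 s, if anything falls off the work surface, if the arm or the gripper's body presses on something with over 40 N, if the wrist force passes 120 N, or if a joint passes its speed limit or range.

## Working session

There is one attempt and no reset: what is moved stays moved. The work goes in short steps, Python scripts to look and compute and a tool call to move; the robot and the scene stay as the last step left them, time stands still between calls to the robot, and variables do not carry over. Pictures are saved under pics/ and viewed, about 8 in all and at most 12, crops included, and the job is handed in when it is done.

Besides the shell and the picture viewer there is one more tool, called by a JSON object that holds its "name" and its "arguments", one argument or row to a line. play_rows: Moves the arm, as the interface text tells. Its arguments: {"type":"object","properties":{"moves":{"type":"array"},"claw":{"type":"number"},"grip_force":{"type":"number"}},"required":["moves"]}

```bash
mkdir -p pics
cat > h.py <<'E'
import numpy as np, cv2
from bench import manip, cams, order
from scipy.spatial.transform import Rotation as R
def snap(n,f):
    im=cams.snapshot(n); cv2.imwrite('pics/'+f,im[:,:,::-1]); return im
def cam(n):
    c=cams.camera_model(n); Rm=cv2.Rodrigues(np.array(c['rvec'],float))[0]; t=np.array(c['tvec'],float).ravel()
    return c,Rm,t
def ray(n,u,v):
    c,Rm,t=cam(n); d=Rm.T@np.array([(u-c['cx'])/c['fx'],(v-c['cy'])/c['fy'],1]); return -Rm.T@t,d
def onz(n,u,v,z):
    o,d=ray(n,u,v); return o+d*(z-o[2])/d[2]
def proj(n,p):
    c,Rm,t=cam(n); q=Rm@np.array(p,float)+t; return np.array([c['fx']*q[0]/q[2]+c['cx'],c['fy']*q[1]/q[2]+c['cy']])
def two(a,b):
    o1,d1=ray('top',*a); o2,d2=ray('side',*b); A=np.stack([d1,-d2],1); s=np.linalg.lstsq(A,o2-o1,rcond=None)[0]
    p,q=o1+d1*s[0],o2+d2*s[1]; return (p+q)/2,np.linalg.norm(p-q)
E
python3 - <<'E'
from h import *
for n in('top','side'):
    im=snap(n,n+'0.png'); c,Rm,t=cam(n); print(n,-Rm.T@t,c['fx'],Rm.round(2).tolist())
print(manip.read_state())
a=cv2.imread('pics/top0.png');b=cv2.imread('pics/side0.png')
cv2.imwrite('pics/t0b.png',cv2.resize(a,(800,600),interpolation=cv2.INTER_CUBIC));cv2.imwrite('pics/s0b.png',cv2.resize(b,(800,600),interpolation=cv2.INTER_CUBIC))
E
```

```text
top [ 386.62020602  -52.41417788 1194.01037747] 398.9936053679316 [[0.02, -1.0, 0.01], [-0.98, -0.02, -0.17], [0.17, -0.0, -0.99]]
side [  342.72285327 -1176.87625745   731.40184783] 395.8534559859502 [[0.98, -0.2, -0.01], [-0.11, -0.49, -0.87], [0.17, 0.85, -0.5]]
{'time': 0.1, 'joint_pos': array([-7.06796610e+01,  1.72130530e+01,  8.71748767e+01,  8.29116583e-04,
        7.56675426e+01, -3.81546986e+00]), 'dq': array([-0.01942713,  0.00945222, -0.10216633,  0.01664075,  0.00242021,
        0.1043116 ]), 'effort': array([ 4.68132130e-03, -5.32641757e+01, -3.53284514e+01,  7.10295467e-02,
        2.35006335e-02, -7.90301056e-05]), 'tcp_pos': array([ 216.03678027, -505.56707197,  204.95101659]), 'tool_rot': array([-94.64492301,  89.94452185, 108.4906802 ]), 'ft_force': array([ 0.01688259, -0.73950855, -0.68462992]), 'torque': array([-0.0462949 , -0.006442  , -0.00026651]), 'width': 93.7519527324401}
```

View pics/t0b.png

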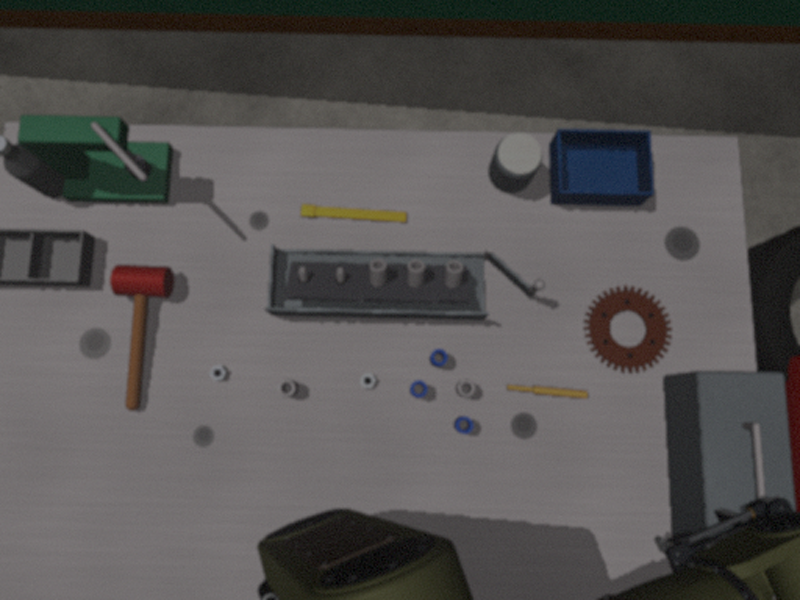

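View pics/s0b.png

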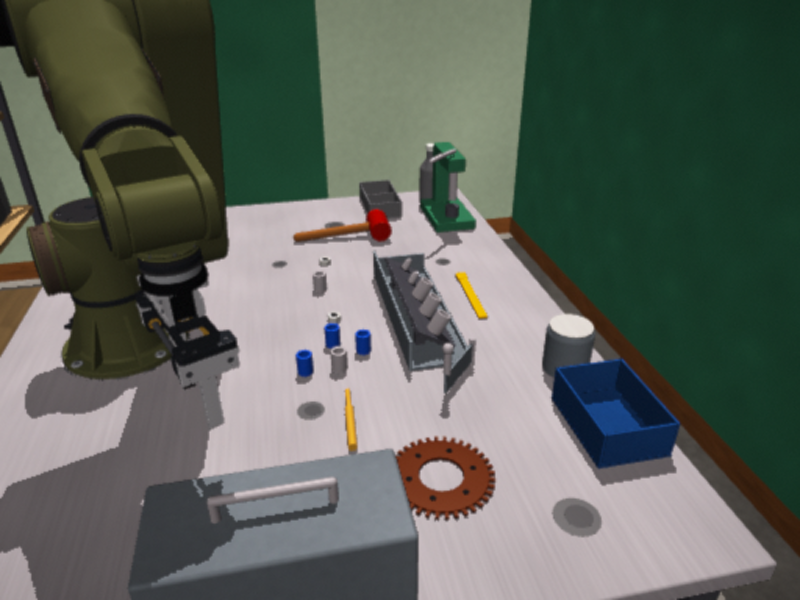

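Top picture (800x600 px):
- **Rack:** bare spigots 4 (303,273) and 3 (340,274). Sleeves sit on spigots 2, 1 and 0 (377, 415, 454).
- **Gate:** open, knob at about (538,286).
- **Could be taken for spares:** grey tubes (289,388) and (466,388), blue tubes (438,358), (418,389) and (463,425), chrome nuts (219,373) and (368,381).

I choose the two grey tubes, and will check them in a crop and measure.

Run:
```python
from h import *
a=cv2.imread('pics/top0.png')
cv2.imwrite('pics/c1.png',cv2.resize(a[150:290,165:365],(800,560),interpolation=cv2.INTER_CUBIC))
k=.64
for nm,u,v,z in [('spA',289,386,44),('spB',466,387,44),('knob',538,284,104),('sp4tip',303,270,69),('sp3tip',340,270,69),('hinge',488,254,53),('rack-x+y',270,313,70),('rack-x-y',486,316,70),('rack+x+y',275,248,50)]:
    print(nm,onz('top',u*k,v*k,z).round(1))
# side-view cross checks
print(two((289*k,386*k),(320*k,275*k)),two((466*k,387*k),(339*k,351*k)),two((538*k,284*k),(448*k,349*k)))
```

```text
spA [422.9 136.7  44. ]
spB [ 427.3 -186.7   44. ]
knob [ 609.8 -308.4  104. ]
sp4tip [634.6 117.1  69. ]
sp3tip [636.   48.8  69. ]
hinge [ 676.  -227.2   53. ]
rack-x+y [553.1 173.4  70. ]
rack-x-y [ 555.4 -220.2   70. ]
rack+x+y [680.2 174.6  50. ]
(array([424.08505803, 137.46919159,  39.26724136]), np.float64(1.9845420885343)) (array([ 428.64492771, -187.20789274,   40.34733436]), np.float64(2.472324405512197)) (array([ 611.37638244, -309.29091095,  100.8153971 ]), np.float64(1.7648833091894522))
```

View pics/c1.png

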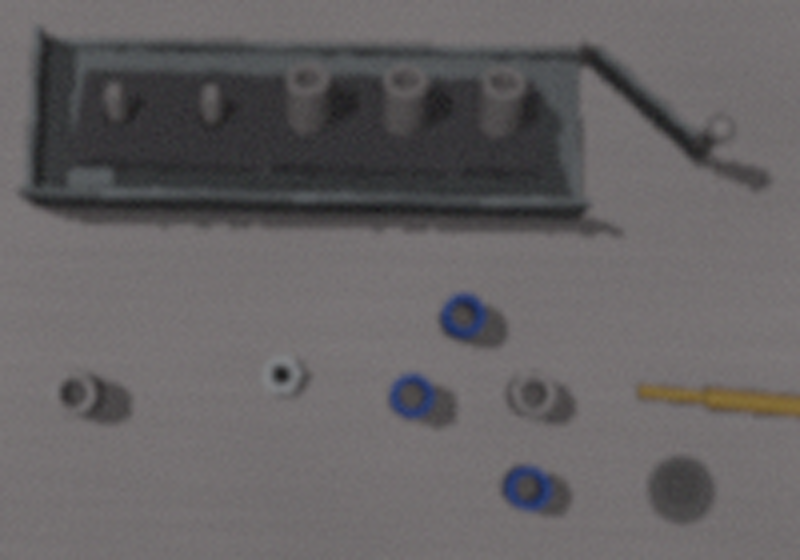

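The crop shows two steel-grey open tubes, at crop (78,394) and (534,393). The three blue ones and the chrome nuts are clearly different. Spigots 4 and 3 are bare stubs at (116,100) and (211,103).

Run:
```python
from h import *
f=lambda u,v,z:onz('top',165+u/4-.4,150+v/4-.4,z).round(1)
print('A',f(78,394,44),'B',f(534,393,44))
for u in(308,406,503):print('sleeve top',f(u,80,83.1))
for p in((115,86),(210,87)):print('tip',f(*p,69.2))
for p in((118,117),(213,119)):print('base low',f(*p,45))
a=cv2.imread('pics/side0.png')
cv2.imwrite('pics/c2.png',cv2.resize(a[155:275,180:320],(700,600),interpolation=cv2.INTER_CUBIC))
for n,p in dict(A=(424,137,44),B=(428,-187,44),t4=(634,117,69),t3=(635,48,69),s0=(644,-164,83)).items(): print(n,((proj('side',p)-[180,155])*5).round())
s=manip.read_state();print(R.from_euler('xyz',s['tool_rot'],degrees=True).as_matrix().round(3))
```

```text
A [419.9 139.   44. ] B [ 426.8 -186.3   44. ]
sleeve top [643.6 -20.5  83.1]
sleeve top [645.  -90.4  83.1]
sleeve top [ 646.4 -159.7   83.1]
tip [639.6 118.9  69.2]
tip [640.2  50.4  69.2]
base low [621.8 119.3  45. ]
base low [621.7  49.6  45. ]
A [122. 100.]
B [181. 343.]
t4 [404.  54.]
t3 [426.  96.]
s0 [518. 229.]
[[-0.     0.393 -0.92 ]
 [ 0.001 -0.92  -0.393]
 [-1.    -0.001 -0.   ]]
```

View pics/c2.png

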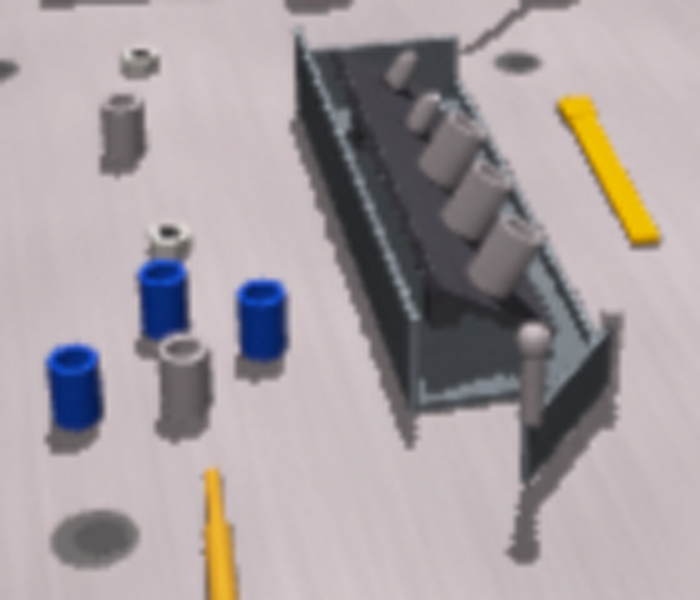

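Run:
```python
from h import *
T=lambda u,v:(165+u/4-.4,150+v/4-.4)
S=lambda u,v:(180+u/5-.4,155+v/5-.4)
for n,a,b in [('A',(78,394),(123,101)),('B',(534,393),(185,349)),('s2',(308,80),(459,125)),('s1',(406,80),(490,178)),('s0',(503,80),(521,233)),('t4',(115,88),(407,57)),('t3',(210,89),(431,99)),('ball',(720,127),(534,338))]:
    p,e=two(T(*a),S(*b)); print(n,p.round(1),round(e,1))
```

```text
A [421.6 139.   43.7] 3.4
B [ 427.9 -186.7   41. ] 2.0
s2 [642.2 -20.3  82.5] 3.0
s1 [645.1 -90.5  79.6] 1.5
s0 [ 646.8 -160.    78.8] 1.3
t4 [637.1 119.3  67. ] 2.9
t3 [638.7  50.7  66.3] 1.4
ball [ 611.1 -309.   104.8] 0.4
```

```bash
cat >> h.py <<'E'
def rot(l):
    s,c=np.sin(np.radians(l)),np.cos(np.radians(l)); return np.stack([[s,0,-c],[0,-1,0],[-c,0,-s]],1)
def plan(p,l,n=None,step=36):
    st=manip.read_state(); M=R.from_euler('xyz',st['tool_rot'],degrees=True); p=np.array(p,float)
    w=(M.inv()*R.from_matrix(rot(l))).as_rotvec(); d=p-st['tcp_pos']
    n=n or int(max(np.ceil(np.linalg.norm(d)/step),np.ceil(np.linalg.norm(w)/.11),1))
    out=[]
    for i in range(n):
        Mi=M*R.from_rotvec(w*i/n); out.append(np.r_[Mi.inv().apply(d/n)/1000,w/n])
    print('n',n,'t',round(st['time'],2),'tcp',st['tcp_pos'].round(1),'F',st['ft_force'].round(1),'w',round(st['width'],1))
    for i in range(0,n,8): print(','.join('%.4g'%round(x,4) for r in out[i:i+8] for x in r)+'\n')
E
python3 -c "
from h import *
plan([432.6,-186.7,100],15)"
```

```text
n 12 t 0.1 tcp [ 216.  -505.6  205. ] F [ 0.  -0.7 -0.7] w 93.8
0.0088,-0.0173,-0.027,0.0334,0.0215,0.0045,0.0093,-0.0183,-0.0262,0.0334,0.0215,0.0045,0.0097,-0.0192,-0.0254,0.0334,0.0215,0.0045,0.0102,-0.0201,-0.0245,0.0334,0.0215,0.0045,0.0106,-0.0209,-0.0236,0.0334,0.0215,0.0045,0.011,-0.0217,-0.0227,0.0334,0.0215,0.0045,0.0114,-0.0225,-0.0217,0.0334,0.0215,0.0045,0.0117,-0.0233,-0.0207,0.0334,0.0215,0.0045

0.0121,-0.024,-0.0196,0.0334,0.0215,0.0045,0.0124,-0.0247,-0.0186,0.0334,0.0215,0.0045,0.0126,-0.0254,-0.0175,0.0334,0.0215,0.0045,0.0129,-0.026,-0.0163,0.0334,0.0215,0.0045
```

{"name": "play_rows", "arguments": {
  "moves": [0.009,-0.017,-0.027,0.033,0.021,0.005,0.009,-0.018,-0.026,0.033,0.021,0.005,0.01,-0.019,-0.025,0.033,0.021,0.005,0.01,-0.02,-0.024,0.033,0.021,0.005,0.01,-0.021,-0.024,0.033,0.021,0.005,0.011,-0.022,-0.023,0.033,0.021,0.005,0.011,-0.022,-0.022,0.033,0.021,0.005,0.012,-0.023,-0.021,0.033,0.021,0.005],
  "claw": 0.3,
  "grip_force": 40
}}

```text
time: 0.77
tcp_pos: [363.7, -289.3, 131.6]
tool_rot: [175.5, 79.8, 2.3]
ft_force: [0.1, 0.0, -0.3]
width: 65.9
```

{"name": "play_rows", "arguments": {
  "moves": [0.012,-0.024,-0.02,0.033,0.021,0.005,0.012,-0.025,-0.019,0.033,0.021,0.005,0.013,-0.025,-0.018,0.033,0.021,0.005,0.013,-0.026,-0.016,0.033,0.021,0.005,0,0,0,0,0,0]
}}

```text
time: 1.18
tcp_pos: [441.8, -174.4, 93.3]
tool_rot: [180.0, 74.8, -1.3]
ft_force: [-0.8, 0.1, -0.4]
width: 65.6
```

```bash
python3 -c "
from h import *
plan([432.6,-186.7,75],15)
print(manip.read_state()['tool_rot'])"
```

```text
n 1 t 1.18 tcp [ 441.8 -174.4   93.3] F [-0.8  0.1 -0.4] w 65.6
0.0153,0.0125,0.0134,-0.0208,-0.004,-0.0057

[179.97773537  74.76988772  -1.25737712]
```

{"name": "play_rows", "arguments": {
  "moves": [0.008,0.006,0.007,-0.01,-0.002,-0.003,0.007,0.006,0.006,-0.01,-0.002,-0.003,0,0,0,0,0,0]
}}

```text
time: 1.43
tcp_pos: [433.1, -184.4, 74.5]
tool_rot: [-179.8, 75.1, 0.5]
ft_force: [0.4, 0.1, -0.2]
width: 65.5
```

```bash
python3 -c "
from h import *
plan([432.6,-186.7,9.6],15,5)
a=snap('top','x.png');b=snap('side','y.png')
q=[cv2.resize(a[200:300,240:360],(400,333)),cv2.resize(b[180:280,170:290],(400,333))]
cv2.imwrite('pics/c3.png',np.hstack(q)[:,:,::-1])"
```

```text
n 5 t 1.43 tcp [ 433.1 -184.4   74.5] F [ 0.4  0.1 -0.2] w 65.5
0.0125,0.0005,0.0034,0.0012,0.0002,0.0005,0.0125,0.0005,0.0034,0.0012,0.0002,0.0005,0.0125,0.0005,0.0035,0.0012,0.0002,0.0005,0.0125,0.0005,0.0035,0.0012,0.0002,0.0005,0.0125,0.0005,0.0035,0.0012,0.0002,0.0005
```

View pics/c3.png

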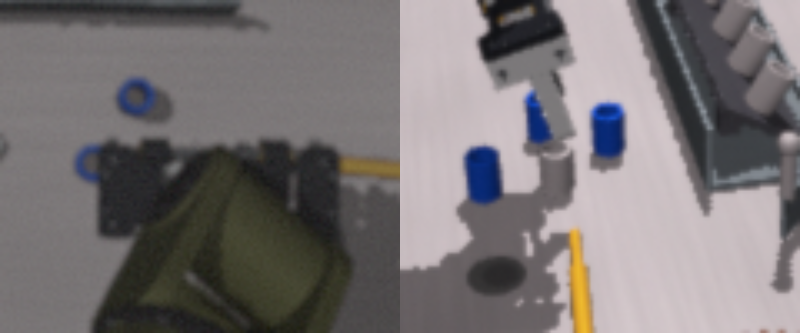

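The picture shows the fingers straddling the grey spare, which is at side crop (556,165) with the near finger at (560,130). I'm descending.

{"name": "play_rows", "arguments": {
  "moves": [0.012,0.0005,0.003,0,0,0,0.012,0.0005,0.0035,0,0,0,0.012,0.0005,0.0035,0,0,0,0.012,0.0005,0.003,0,0,0,0.011,0.0005,0.003,0,0,0,0,0,0,0,0,0]
}}

```text
time: 2.03
tcp_pos: [436.0, -189.6, 16.9]
tool_rot: [179.2, 74.6, -0.8]
ft_force: [-0.6, -0.5, -0.7]
width: 65.9
```

{"name": "play_rows", "arguments": {
  "moves": [0,0,0,0,0,0,0,0,0,0,0,0,0,0,0,0,0,0,0,0,0,0,0,0,0,0,0,0,0,0,0,0,0,0,0,0],
  "claw": 1
}}

```text
time: 2.53
tcp_pos: [437.6, -190.6, 20.7]
tool_rot: [178.8, 74.4, -1.2]
ft_force: [-0.1, 0.3, -1.1]
width: 31.7
```

Gripped, but about 10 mm too high and 5 mm off in x. I'll regrip lower and centred.

{"name": "play_rows", "arguments": {
  "moves": [0,0,0,0,0,0,0,0,0,0,0,0,0,0,0,0,0,0],
  "claw": 0.4
}}

```text
time: 2.78
tcp_pos: [437.8, -190.7, 21.2]
tool_rot: [178.7, 74.4, -1.3]
ft_force: [0.0, -0.1, 0.0]
width: 47.7
```

```bash
python3 -c "
from h import *
plan([432.6,-187.5,10],15,3)"
```

```text
n 3 t 2.78 tcp [ 437.8 -190.7   21.2] F [ 0.  -0.1  0. ] w 47.7
0.0031,-0.0011,0.0027,0.0003,-0.0036,-0.0021,0.0031,-0.0011,0.0027,0.0003,-0.0036,-0.0021,0.0032,-0.0011,0.0027,0.0003,-0.0036,-0.0021
```

{"name": "play_rows", "arguments": {
  "moves": [0.004,-0.001,0.003,0,-0.004,-0.002,0.004,-0.001,0.003,0,-0.004,-0.002,0.003,-0.001,0.002,0,-0.003,-0.002]
}}

```text
time: 3.03
tcp_pos: [433.0, -187.8, 8.0]
tool_rot: [179.8, 75.0, -0.1]
ft_force: [-0.4, 0.0, 0.0]
width: 56.7
```

{"name": "play_rows", "arguments": {
  "moves": [0.001,0,0.0005,0,0,0,0.0005,0,0.0005,0,0,0,0,0,0,0,0,0,0,0,0,0,0,0,0,0,0,0,0,0],
  "claw": 1
}}

```text
time: 3.45
tcp_pos: [431.5, -187.3, 4.6]
tool_rot: [-179.8, 75.1, 0.2]
ft_force: [-0.3, -0.7, -0.9]
width: 32.2
```

{"name": "play_rows", "arguments": {
  "moves": [0,0,0,0,0,0,0,0,0,0,0,0,-0.002,0,-0.0005,0,0,0,-0.002,0,-0.0005,0,0,0,0.0005,0,0,0,0,0],
  "claw": 0.5
}}

```text
time: 3.87
tcp_pos: [431.8, -187.4, 9.0]
tool_rot: [-179.9, 75.1, 0.1]
ft_force: [-0.3, 0.1, -0.1]
width: 47.0
```

{"name": "play_rows", "arguments": {
  "moves": [0,0,0,0,0,0,0,0,0,0,0,0,0,0,0,0,0,0,0,0,0,0,0,0,0,0,0,0,0,0],
  "claw": 1
}}

```text
time: 4.28
tcp_pos: [432.0, -187.5, 9.3]
tool_rot: [-180.0, 75.1, 0.1]
ft_force: [-0.8, 0.8, 1.7]
width: 31.7
```

```bash
python3 -c "
from h import *
s=manip.read_state();print(s['tcp_pos'],s['tool_rot'],s['width'])
# lift
plan([s['tcp_pos'][0],s['tcp_pos'][1],150],15,6)
"
```

```text
[ 431.98256625 -187.49245278    9.29884959] [-1.79998864e+02  7.50740433e+01  5.35522474e-02] 31.673326401400686
n 6 t 4.28 tcp [ 432.  -187.5    9.3] F [-0.8  0.8  1.7] w 31.7
-0.0227,-0,-0.006,0.0001,0.0002,0,-0.0227,-0,-0.006,0.0001,0.0002,0,-0.0227,-0,-0.006,0.0001,0.0002,0,-0.0227,-0,-0.0061,0.0001,0.0002,0,-0.0227,-0,-0.0061,0.0001,0.0002,0,-0.0227,-0,-0.0061,0.0001,0.0002,0
```

{"name": "play_rows", "arguments": {
  "moves": [-0.01,0,-0.003,0,0,0,-0.02,0,-0.006,0,0,0,-0.025,0,-0.007,0,0,0,-0.025,0,-0.007,0,0,0,-0.025,0,-0.007,0,0,0,-0.02,0,-0.005,0,0,0]
}}

```text
time: 4.78
tcp_pos: [430.5, -185.8, 138.8]
tool_rot: [-178.6, 75.7, 1.4]
ft_force: [0.3, 0.2, -1.7]
width: 32.3
```

```bash
python3 -c "
from h import *
plan([662,50.2,135],-15,12)
"
```

```text
n 12 t 4.78 tcp [ 430.5 -185.8  138.8] F [ 0.3  0.2 -1.7] w 32.3
0.0052,-0.0197,-0.0186,0,-0.0426,0.0005,0.0044,-0.0197,-0.0188,0,-0.0426,0.0005,0.0036,-0.0197,-0.019,0,-0.0426,0.0005,0.0027,-0.0197,-0.0191,0,-0.0426,0.0005,0.0019,-0.0197,-0.0192,0,-0.0426,0.0005,0.0011,-0.0197,-0.0193,0,-0.0426,0.0005,0.0003,-0.0197,-0.0193,0,-0.0426,0.0005,-0.0006,-0.0197,-0.0193,0,-0.0426,0.0005

-0.0014,-0.0197,-0.0192,0,-0.0426,0.0005,-0.0022,-0.0197,-0.0192,0,-0.0426,0.0005,-0.0031,-0.0197,-0.019,0,-0.0426,0.0005,-0.0039,-0.0197,-0.0189,0,-0.0426,0.0005
```

{"name": "play_rows", "arguments": {
  "moves": [0.005,-0.02,-0.019,0,-0.043,0,0.004,-0.02,-0.019,0,-0.043,0,0.004,-0.02,-0.019,0,-0.043,0,0.003,-0.02,-0.019,0,-0.043,0,0.002,-0.02,-0.019,0,-0.043,0,0.001,-0.02,-0.019,0,-0.043,0,0,-0.02,-0.019,0,-0.043,0,-0.001,-0.02,-0.019,0,-0.043,0]
}}

```text
time: 5.45
tcp_pos: [589.3, -23.8, 142.5]
tool_rot: [1.9, 84.2, -178.7]
ft_force: [-0.5, -1.2, -0.8]
width: 32.2
```

{"name": "play_rows", "arguments": {
  "moves": [-0.001,-0.02,-0.019,0,-0.043,0,-0.002,-0.02,-0.019,0,-0.043,0,-0.003,-0.012,-0.012,0,-0.02,0,0,0,0,0,0,0,0,0,0,0,0,0]
}}

```text
time: 5.87
tcp_pos: [643.8, 35.5, 136.6]
tool_rot: [1.0, 77.5, -179.3]
ft_force: [-0.4, 0.3, -0.6]
width: 31.8
```

```bash
python3 -c "
from h import *
plan([662,50.2,110],-15,4)
print(manip.read_state()['joint_pos'].round(0),manip.read_state()['tool_rot'])
"
```

```text
n 4 t 5.87 tcp [643.8  35.5 136.6] F [-0.4  0.3 -0.6] w 31.8
0.0055,-0.0037,-0.0059,-0.0013,-0.0107,-0.0006,0.0054,-0.0037,-0.0059,-0.0013,-0.0107,-0.0006,0.0054,-0.0037,-0.006,-0.0013,-0.0107,-0.0006,0.0053,-0.0037,-0.0061,-0.0013,-0.0107,-0.0006

[-0. 41. 63. -0. 89. 90.] [   0.99014132   77.45065625 -179.29312448]
```

{"name": "play_rows", "arguments": {
  "moves": [0.006,-0.004,-0.006,-0.001,-0.011,-0.001,0.006,-0.004,-0.006,-0.001,-0.011,-0.001,0.005,-0.004,-0.006,-0.001,-0.011,-0.001,0.005,-0.003,-0.005,-0.001,-0.01,-0.001,0,0,0,0,0,0,0,0,0,0,0,0]
}}

```text
time: 6.37
tcp_pos: [660.4, 48.6, 107.6]
tool_rot: [-0.3, 74.8, 179.5]
ft_force: [0.4, -0.2, -0.8]
width: 31.8
```

```bash
python3 -c "
from h import *
plan([662,50.2,105],-15,2)
a=snap('top','x.png');b=snap('side','y.png')
q=[cv2.resize(a[140:230,150:258],(400,333),interpolation=2),cv2.resize(b[130:220,220:328],(400,333),interpolation=2)]
cv2.imwrite('pics/c4.png',np.hstack(q)[:,:,::-1])
for p in ((621,50.2,45),(635,50.2,69),(645.5,49.5,88),(662.6,50.2,115)): print(((proj('side',p)-[220,130])*3.704+[400,0]).round())
"
```

```text
n 2 t 6.37 tcp [660.4  48.6 107.6] F [ 0.4 -0.2 -0.8] w 31.8
0.0011,-0.0008,-0.0011,-0.0017,0.0017,0.0011,0.0011,-0.0008,-0.0011,-0.0017,0.0017,0.0011

[553. 186.]
[567. 162.]
[578. 144.]
[595. 117.]
```

View pics/c4.png

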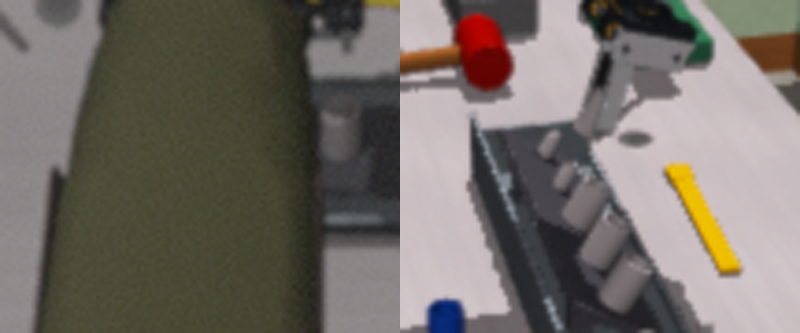

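Side crop: bare spigot 3 at about (565,178), held sleeve at (590,110), lined up along the spigot axis. The arm hides the top view. I'll move in along the axis and feel for contact.

```bash
python3 -c "
from h import *
plan([649.5,50,83],-15,4)
"
```

```text
n 4 t 6.47 tcp [660.3  48.6 107.9] F [ 0.3 -0.6 -0.9] w 32.4
0.0067,-0.0003,0.001,-0.0009,0.0008,0.0005,0.0067,-0.0003,0.001,-0.0009,0.0008,0.0005,0.0067,-0.0003,0.001,-0.0009,0.0008,0.0005,0.0067,-0.0004,0.001,-0.0009,0.0008,0.0005
```

{"name": "play_rows", "arguments": {
  "moves": [0.006,-0.0004,0.001,-0.001,0.001,0.0005,0.006,-0.0004,0.001,-0.001,0.001,0.0005,0.006,-0.0004,0.001,-0.001,0.001,0.0005,0.006,-0.0004,0.001,-0.001,0.001,0.0005,0,0,0,0,0,0,0,0,0,0,0,0]
}}

```text
time: 6.97
tcp_pos: [648.7, 49.8, 84.7]
tool_rot: [-0.0, 75.2, -180.0]
ft_force: [-1.1, 0.2, -0.1]
width: 31.9
```

```bash
python3 -c "
from h import *
plan([649,50,82],-15,2)
print(manip.read_state()['tool_rot'])
b=snap('side','y2.png')
cv2.imwrite('pics/c5.png',cv2.resize(b[150:200,240:300],(720,600),interpolation=2)[:,:,::-1])
"
```

```text
n 2 t 6.97 tcp [648.7  49.8  84.7] F [-1.1  0.2 -0.1] w 31.9
0.0013,-0.0001,-0.0005,0.0003,-0.0016,-0,0.0013,-0.0001,-0.0005,0.0003,-0.0016,-0

[-2.04007036e-02  7.51867594e+01 -1.79990143e+02]
```

View pics/c5.png

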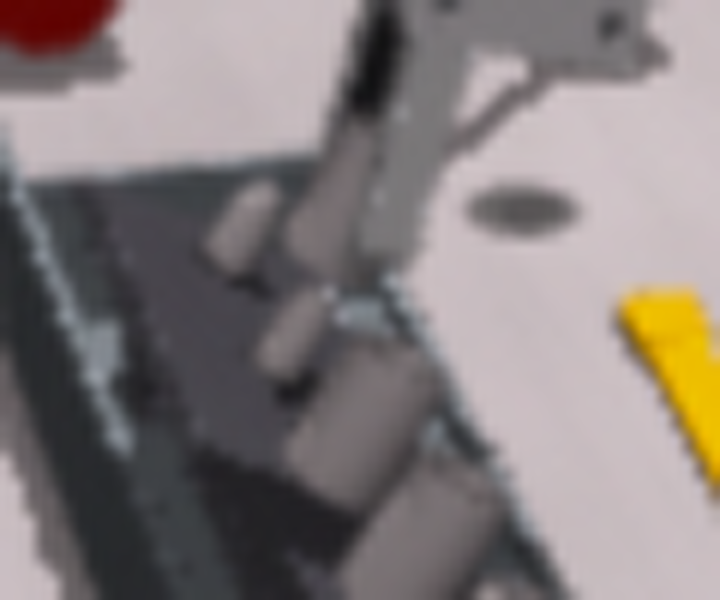

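Side crop: the sleeve's bottom centre is near (337,256) and the spigot tip near (313,295). They are coaxial to about 1 mm, so I'm starting the insertion.

{"name": "play_rows", "arguments": {
  "moves": [0.004,0,0.0015,0,-0.001,0,0.004,0,0.0015,0,-0.001,0,0.004,0,0.001,0,0,0,0.003,0,0.001,0,0,0,0.002,0,0.0005,0,0,0]
}}

```text
time: 7.43
tcp_pos: [640.8, 49.5, 70.3]
tool_rot: [0.1, 75.5, -179.9]
ft_force: [7.7, -0.4, 2.2]
width: 32.0
```

```bash
python3 -c "
from h import *
plan([630.9,50,50.9],-15,5)
print(manip.read_state()['torque'].round(2))
"
```

```text
n 5 t 7.43 tcp [640.8  49.5  70.3] F [ 7.7 -0.4  2.2] w 32.0
0.0042,-0.0001,0.001,0.0001,-0.0019,-0.0001,0.0042,-0.0001,0.0009,0.0001,-0.0019,-0.0001,0.0042,-0.0001,0.0009,0.0001,-0.0019,-0.0001,0.0043,-0.0001,0.0009,0.0001,-0.0019,-0.0001,0.0043,-0.0001,0.0009,0.0001,-0.0019,-0.0001

[-0.08 -1.37  0.07]
```

{"name": "play_rows", "arguments": {
  "moves": [0.003,0,-0.001,0,-0.001,0,0.004,0,0.0005,0,-0.001,0,0.004,0,0.001,0,-0.001,0,0.004,0,0.001,0,-0.001,0]
}}

```text
time: 7.77
tcp_pos: [635.1, 49.4, 55.0]
tool_rot: [0.0, 75.3, -179.9]
ft_force: [0.1, -0.1, -0.2]
width: 32.1
```

```bash
python3 -c "
from h import *
plan([632,50,50.9],-15,5)
s=manip.read_state();print(s['torque'].round(2),s['tool_rot'])
"
```

```text
n 5 t 7.77 tcp [635.1  49.4  55. ] F [ 0.1 -0.1 -0.2] w 32.1
0.001,-0.0001,0.0004,0,-0.0011,-0,0.001,-0.0001,0.0004,0,-0.0011,-0,0.001,-0.0001,0.0004,0,-0.0011,-0,0.001,-0.0001,0.0004,0,-0.0011,-0,0.001,-0.0001,0.0004,0,-0.0011,-0

[ 0.07 -0.15 -0.02] [ 4.35608132e-02  7.53208915e+01 -1.79948152e+02]
```

{"name": "play_rows", "arguments": {
  "moves": [0.002,0,0.0005,0,0,0,0.002,0,0.0005,0,0,0,0.002,0,0.0005,0,0,0]
}}

```text
time: 8.02
tcp_pos: [632.9, 49.5, 50.7]
tool_rot: [0.0, 75.5, -180.0]
ft_force: [3.4, -0.8, 21.4]
width: 31.8
```

{"name": "play_rows", "arguments": {
  "moves": [0.002,0,0.0005,0,0,0,0.002,0,0.0005,0,0,0]
}}

```text
time: 8.18
tcp_pos: [632.9, 49.5, 50.9]
tool_rot: [-0.0, 75.9, 180.0]
ft_force: [2.4, -0.3, 11.7]
width: 32.1
```

{"name": "play_rows", "arguments": {
  "moves": [0,0,0,0,0,0,0,0,0,0,0,0,0,0,0,0,0,0],
  "claw": 0.5
}}

```text
time: 8.43
tcp_pos: [633.2, 49.6, 52.0]
tool_rot: [-0.0, 76.0, 180.0]
ft_force: [0.1, -0.4, 0.2]
width: 46.0
```

{"name": "play_rows", "arguments": {
  "moves": [-0.008,0,0,0,0,0,-0.02,0,0,0,0,0,-0.03,0,0,0,0,0,-0.03,0,0,0,0,0,-0.02,0,0,0,0,0]
}}

```text
time: 8.85
tcp_pos: [657.3, 49.6, 156.2]
tool_rot: [0.0, 75.3, -180.0]
ft_force: [0.2, -1.0, 0.7]
width: 47.1
```

```bash
python3 -c "
from h import *
plan([425.5,138.7,90],15,14)
b=snap('side','y3.png')
"
```

```text
n 14 t 8.85 tcp [657.3  49.6 156.2] F [ 0.2 -1.   0.7] w 47.1
0.0088,-0.0064,0.0148,0,0.037,-0,0.0082,-0.0064,0.0151,0,0.037,-0,0.0077,-0.0064,0.0154,0,0.037,-0,0.0071,-0.0064,0.0157,0,0.037,-0,0.0065,-0.0064,0.0159,0,0.037,-0,0.0059,-0.0064,0.0162,0,0.037,-0,0.0053,-0.0064,0.0164,0,0.037,-0,0.0047,-0.0064,0.0166,0,0.037,-0

0.0041,-0.0064,0.0167,0,0.037,-0,0.0034,-0.0064,0.0169,0,0.037,-0,0.0028,-0.0064,0.017,0,0.037,-0,0.0022,-0.0064,0.0171,0,0.037,-0,0.0016,-0.0064,0.0171,0,0.037,-0,0.0009,-0.0064,0.0172,0,0.037,-0
```

{"name": "play_rows", "arguments": {
  "moves": [0.006,-0.006,0.015,0,0.037,0,0.006,-0.006,0.015,0,0.037,0,0.006,-0.006,0.015,0,0.037,0,0.007,-0.006,0.016,0,0.037,0,0.007,-0.006,0.016,0,0.037,0,0.006,-0.006,0.016,0,0.037,0,0.005,-0.006,0.016,0,0.037,0,0.005,-0.006,0.017,0,0.037,0],
  "claw": 0.3
}}

```text
time: 9.57
tcp_pos: [526.4, 98.0, 127.6]
tool_rot: [-179.2, 86.5, 0.7]
ft_force: [1.0, 0.5, -0.5]
width: 66.5
```

{"name": "play_rows", "arguments": {
  "moves": [0.004,-0.006,0.017,0,0.037,0,0.003,-0.006,0.017,0,0.037,0,0.003,-0.006,0.017,0,0.037,0,0.002,-0.006,0.017,0,0.037,0,0.002,-0.004,0.012,0,0.02,0,0,0,0,0,0,0]
}}

```text
time: 10.07
tcp_pos: [441.7, 127.8, 102.4]
tool_rot: [-179.5, 76.3, 0.4]
ft_force: [-0.4, -0.8, -0.1]
width: 65.8
```

```bash
python3 -c "
from h import *
plan([426,138.7,70],15,4)
b=snap('side','y4.png')
q=[cv2.resize(b[150:200,240:300],(400,333),interpolation=2),cv2.resize(b[130:205,180:270],(400,333),interpolation=2)]
cv2.imwrite('pics/c6.png',np.hstack(q)[:,:,::-1])
"
```

```text
n 4 t 10.07 tcp [441.7 127.8 102.4] F [-0.4 -0.8 -0.1] w 65.8
0.0069,-0.0027,0.0057,-0.0003,0.0055,0.0004,0.0069,-0.0027,0.0058,-0.0003,0.0055,0.0004,0.0069,-0.0027,0.0058,-0.0003,0.0055,0.0004,0.0068,-0.0027,0.0058,-0.0003,0.0055,0.0004
```

View pics/c6.png

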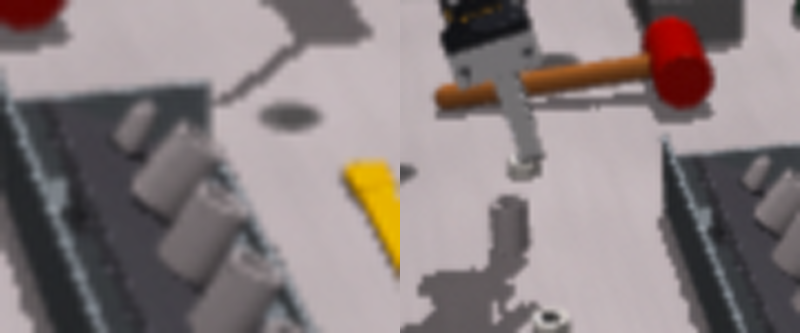

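The new sleeve on spigot 3 sits level with its neighbours (left crop, (175,165)). Spare A stands undisturbed at (510,225) in the right crop. Next is picking up A.

{"name": "play_rows", "arguments": {
  "moves": [0.007,-0.003,0.006,0,0.006,0,0.007,-0.003,0.006,0,0.006,0,0.006,-0.0025,0.0055,0,0.005,0,0.006,-0.002,0.005,0,0.004,0,0,0,0,0,0,0,0,0,0,0,0,0]
}}

```text
time: 10.62
tcp_pos: [432.2, 138.5, 73.8]
tool_rot: [-179.4, 74.9, 0.5]
ft_force: [0.0, 0.5, 0.1]
width: 65.6
```

```bash
python3 -c "
from h import *
plan([426,138.7,11],15,5)
"
```

```text
n 5 t 10.62 tcp [432.2 138.5  73.8] F [0.  0.5 0.1] w 65.6
0.0118,-0,0.0045,-0.0005,-0.0004,0.0004,0.0118,-0,0.0045,-0.0005,-0.0004,0.0004,0.0118,-0,0.0045,-0.0005,-0.0004,0.0004,0.0118,-0,0.0045,-0.0005,-0.0004,0.0004,0.0118,-0,0.0045,-0.0005,-0.0004,0.0004
```

{"name": "play_rows", "arguments": {
  "moves": [0.011,0,0.0045,0,0,0,0.012,0,0.0045,0,0,0,0.011,0,0.0045,0,0,0,0.011,0,0.0045,0,0,0,0.007,0,0.003,0,0,0,0,0,0,0,0,0]
}}

```text
time: 11.12
tcp_pos: [429.2, 138.5, 18.5]
tool_rot: [-179.2, 74.7, 0.6]
ft_force: [-0.7, 0.0, -0.1]
width: 65.9
```

```bash
python3 -c "
from h import *
plan([426,138.7,11],15,2)
"
```

```text
n 2 t 11.12 tcp [429.2 138.5  18.5] F [-0.7  0.  -0.1] w 65.9
0.0032,-0.0001,0.0025,-0.002,-0.0028,0.0013,0.0032,-0.0001,0.0025,-0.002,-0.0028,0.0013
```

{"name": "play_rows", "arguments": {
  "moves": [0.004,0,0.003,-0.002,-0.003,0.001,0.003,0,0.0025,-0.002,-0.003,0.001,0.001,0,0,0,0,0,-0.0005,0,0,0,0,0]
}}

```text
time: 11.45
tcp_pos: [426.9, 138.6, 10.4]
tool_rot: [-179.9, 75.0, 0.1]
ft_force: [-0.9, -0.4, 0.2]
width: 65.6
```

{"name": "play_rows", "arguments": {
  "moves": [0,0,0,0,0,0,0,0,0,0,0,0,0,0,0,0,0,0,0,0,0,0,0,0,0,0,0,0,0,0,0,0,0,0,0,0],
  "claw": 1
}}

```text
time: 11.95
tcp_pos: [427.8, 138.9, 11.8]
tool_rot: [-179.7, 74.8, 0.3]
ft_force: [-0.4, 0.1, -1.6]
width: 31.9
```

{"name": "play_rows", "arguments": {
  "moves": [-0.01,0,-0.003,0,0,0,-0.02,0,-0.006,0,0,0,-0.025,0,-0.007,0,0,0,-0.025,0,-0.007,0,0,0,-0.025,0,-0.007,0,0,0,-0.02,0,-0.005,0,0,0]
}}

```text
time: 12.45
tcp_pos: [425.4, 137.8, 141.6]
tool_rot: [179.6, 75.5, -0.4]
ft_force: [-0.5, -0.2, -1.7]
width: 32.0
```

```bash
python3 -c "
from h import *
plan([667,119.4,130],-15,14)
"
```

```text
n 14 t 12.45 tcp [425.4 137.8 141.6] F [-0.5 -0.2 -1.7] w 32.0
0.0051,0.0013,-0.0165,0,-0.0367,-0.0001,0.0045,0.0013,-0.0167,0,-0.0367,-0.0001,0.0039,0.0013,-0.0168,0,-0.0367,-0.0001,0.0033,0.0013,-0.017,0,-0.0367,-0.0001,0.0026,0.0013,-0.0171,0,-0.0367,-0.0001,0.002,0.0013,-0.0172,0,-0.0367,-0.0001,0.0014,0.0013,-0.0172,0,-0.0367,-0.0001,0.0007,0.0013,-0.0173,0,-0.0367,-0.0001

0.0001,0.0013,-0.0173,0,-0.0367,-0.0001,-0.0005,0.0013,-0.0173,0,-0.0367,-0.0001,-0.0012,0.0013,-0.0172,0,-0.0367,-0.0001,-0.0018,0.0013,-0.0172,0,-0.0367,-0.0001,-0.0024,0.0013,-0.0171,0,-0.0367,-0.0001,-0.003,0.0013,-0.017,0,-0.0367,-0.0001
```

{"name": "play_rows", "arguments": {
  "moves": [0.005,0.001,-0.017,0,-0.037,0,0.004,0.001,-0.017,0,-0.037,0,0.004,0.001,-0.017,0,-0.037,0,0.003,0.001,-0.017,0,-0.037,0,0.003,0.001,-0.017,0,-0.037,0,0.002,0.001,-0.017,0,-0.037,0,0.001,0.001,-0.017,0,-0.037,0,0.001,0.001,-0.017,0,-0.037,0]
}}

```text
time: 13.12
tcp_pos: [567.7, 130.5, 142.3]
tool_rot: [-2.4, 87.3, 177.8]
ft_force: [-0.1, 1.4, -0.1]
width: 32.0
```

{"name": "play_rows", "arguments": {
  "moves": [0,0.001,-0.017,0,-0.037,0,-0.001,0.001,-0.017,0,-0.037,0,-0.001,0.001,-0.017,0,-0.037,0,-0.002,0.001,-0.017,0,-0.037,0,-0.002,0.001,-0.017,0,-0.037,0,0,0,-0.01,0,-0.015,0,0,0,0,0,0,0,0,0,0,0,0,0]
}}

```text
time: 13.78
tcp_pos: [667.5, 124.0, 128.4]
tool_rot: [-0.3, 74.7, 179.9]
ft_force: [-0.5, -0.3, -1.1]
width: 31.7
```

```bash
python3 -c "
from h import *
plan([664,119.4,102],-15,4)
"
```

```text
n 4 t 13.78 tcp [667.5 124.  128.4] F [-0.5 -0.3 -1.1] w 31.7
0.0066,0.0012,-0.0009,0.0006,0.0011,0.0002,0.0066,0.0012,-0.0009,0.0006,0.0011,0.0002,0.0066,0.0012,-0.0009,0.0006,0.0011,0.0002,0.0066,0.0011,-0.0009,0.0006,0.0011,0.0002
```

{"name": "play_rows", "arguments": {
  "moves": [0.006,0.001,-0.001,0.001,0.001,0,0.006,0.001,-0.001,0.001,0.001,0,0.006,0.001,-0.001,0.001,0.001,0,0.006,0.001,-0.001,0,0.001,0,0,0,0,0,0,0,0,0,0,0,0,0]
}}

```text
time: 14.28
tcp_pos: [662.3, 120.0, 102.4]
tool_rot: [-0.1, 75.1, 179.9]
ft_force: [0.4, -0.2, -0.8]
width: 31.5
```

```bash
python3 -c "
from h import *
plan([653.1,119.4,83.2],-15,4)
print(manip.read_state()['tool_rot'])
"
```

```text
n 4 t 14.28 tcp [662.3 120.  102.4] F [ 0.4 -0.2 -0.8] w 31.5
0.0052,0.0002,0.001,-0,-0.0002,0.0001,0.0052,0.0002,0.001,-0,-0.0002,0.0001,0.0052,0.0001,0.001,-0,-0.0002,0.0001,0.0052,0.0001,0.001,-0,-0.0002,0.0001

[-5.62250542e-02  7.50501078e+01  1.79932449e+02]
```

{"name": "play_rows", "arguments": {
  "moves": [0.004,0,0.001,0,0,0,0.005,0,0.001,0,0,0,0.005,0,0.001,0,0,0,0.004,0,0.001,0,0,0,0,0,0,0,0,0,0,0,0,0,0,0]
}}

```text
time: 14.78
tcp_pos: [652.7, 120.2, 85.1]
tool_rot: [-0.1, 75.1, 179.9]
ft_force: [-0.2, -0.6, -1.0]
width: 31.8
```

```bash
python3 -c "
from h import *
plan([635.1,119.4,52],-15,8)
b=snap('side','y5.png')
cv2.imwrite('pics/c7.png',cv2.resize(b[150:200,240:300],(720,600),interpolation=2)[:,:,::-1])
"
```

```text
n 8 t 14.78 tcp [652.7 120.2  85.1] F [-0.2 -0.6 -1. ] w 31.8
0.0046,0.0001,0.0011,0,-0.0002,0,0.0046,0.0001,0.0011,0,-0.0002,0,0.0046,0.0001,0.0011,0,-0.0002,0,0.0046,0.0001,0.0011,0,-0.0002,0,0.0046,0.0001,0.0011,0,-0.0002,0,0.0046,0.0001,0.0011,0,-0.0002,0,0.0046,0.0001,0.0011,0,-0.0002,0,0.0046,0.0001,0.0011,0,-0.0002,0
```

View pics/c7.png

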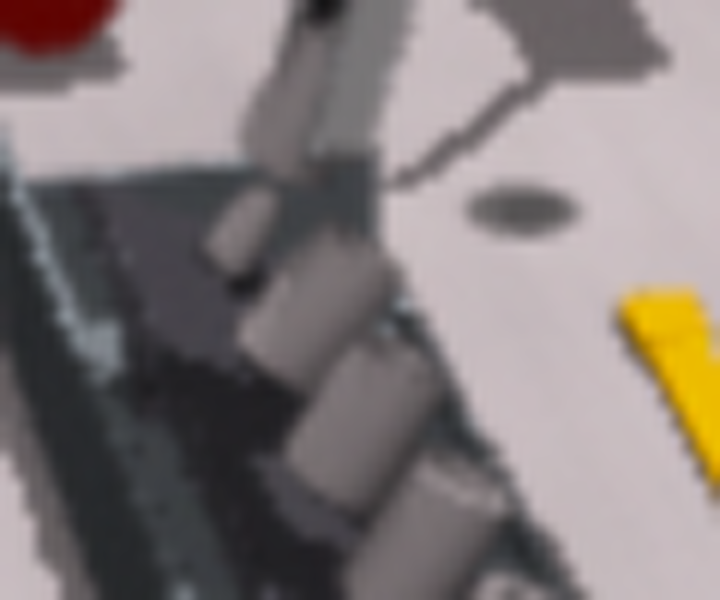

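The sleeve's bottom centre is near (287,155) and the spigot 4 tip at (263,192), aligned to about 1 mm. Inserting.

{"name": "play_rows", "arguments": {
  "moves": [0.004,0,0.0013,0,0,0,0.004,0,0.0012,0,0,0,0.004,0,0.001,0,0,0,0.003,0,0.001,0,0,0,0.002,0,0.0005,0,0,0]
}}

```text
time: 15.25
tcp_pos: [643.3, 120.2, 69.0]
tool_rot: [-0.1, 75.2, 179.9]
ft_force: [1.0, -0.2, -1.1]
width: 31.8
```

```bash
python3 -c "
from h import *
plan([635.1,119.4,52],-15,5)
s=manip.read_state();print(s['torque'].round(2),s['tool_rot'])
"
```

```text
n 5 t 15.25 tcp [643.3 120.2  69. ] F [ 1.  -0.2 -1.1] w 31.8
0.0037,0.0002,0.0007,0,-0.0007,0.0001,0.0037,0.0002,0.0007,0,-0.0007,0.0001,0.0037,0.0002,0.0007,0,-0.0007,0.0001,0.0037,0.0002,0.0007,0,-0.0007,0.0001,0.0037,0.0002,0.0007,0,-0.0007,0.0001

[-0.02 -0.43  0.09] [-1.06939855e-01  7.52082434e+01  1.79901565e+02]
```

{"name": "play_rows", "arguments": {
  "moves": [0.004,0,0.0007,0,-0.001,0,0.004,0,0.0007,0,-0.001,0,0.004,0,0.001,0,-0.001,0,0.003,0,0.001,0,-0.001,0]
}}

```text
time: 15.58
tcp_pos: [635.3, 120.2, 54.0]
tool_rot: [-0.1, 75.0, 179.9]
ft_force: [-0.6, -0.3, -2.0]
width: 31.5
```

{"name": "play_rows", "arguments": {
  "moves": [0.002,0,0.0005,0,0,0,0.002,0,0.0005,0,0,0,0.002,0,0.0005,0,0,0]
}}

```text
time: 15.83
tcp_pos: [634.6, 120.3, 52.7]
tool_rot: [-0.3, 75.4, 179.8]
ft_force: [1.4, -1.0, 11.7]
width: 32.1
```

{"name": "play_rows", "arguments": {
  "moves": [0.002,0,0.0005,0,0,0,0.002,0,0.0005,0,0,0]
}}

```text
time: 16.0
tcp_pos: [634.7, 120.3, 52.7]
tool_rot: [-0.4, 75.8, 179.6]
ft_force: [2.3, 0.4, 11.0]
width: 31.8
```

{"name": "play_rows", "arguments": {
  "moves": [0,0,0,0,0,0,0,0,0,0,0,0,0,0,0,0,0,0],
  "claw": 0.5
}}

```text
time: 16.25
tcp_pos: [635.1, 120.3, 53.9]
tool_rot: [-0.4, 75.9, 179.6]
ft_force: [-0.3, 0.1, -0.0]
width: 46.2
```

{"name": "play_rows", "arguments": {
  "moves": [-0.008,0,0,0,0,0,-0.02,0,0,0,0,0,-0.03,0,0,0,0,0,-0.03,0,0,0,0,0,-0.03,0,0,0,0,0]
}}

```text
time: 16.67
tcp_pos: [661.3, 119.9, 166.3]
tool_rot: [-0.1, 75.1, 180.0]
ft_force: [-0.2, -0.0, 0.8]
width: 46.7
```

```bash
python3 -c "
from h import *
plan([645,-338,165],0,15)
"
```

```text
n 15 t 16.67 tcp [661.3 119.9 166.3] F [-0.2 -0.   0.8] w 46.7
0.0004,0.0305,0.001,0,0.0173,0,0.0003,0.0305,0.001,0,0.0173,0,0.0003,0.0305,0.001,0,0.0173,0,0.0003,0.0305,0.0011,0,0.0173,0,0.0003,0.0305,0.0011,0,0.0173,0,0.0003,0.0305,0.0011,0,0.0173,0,0.0003,0.0305,0.0011,0,0.0173,0,0.0002,0.0305,0.0011,0,0.0173,0

0.0002,0.0305,0.0011,0,0.0173,0,0.0002,0.0305,0.0011,0,0.0173,0,0.0002,0.0305,0.0011,0,0.0173,0,0.0002,0.0305,0.0011,0,0.0173,0,0.0001,0.0305,0.0011,0,0.0173,0,0.0001,0.0305,0.0011,0,0.0173,0,0.0001,0.0305,0.0011,0,0.0173,0
```

{"name": "play_rows", "arguments": {
  "moves": [0,0.03,0.001,0,0.017,0,0,0.03,0.001,0,0.017,0,0,0.03,0.001,0,0.017,0,0,0.03,0.001,0,0.017,0,0,0.03,0.001,0,0.017,0,0,0.03,0.001,0,0.017,0,0,0.03,0.001,0,0.017,0,0,0.03,0.001,0,0.017,0],
  "claw": 1
}}

```text
time: 17.33
tcp_pos: [657.8, -123.3, 179.6]
tool_rot: [-0.4, 84.0, -179.9]
ft_force: [0.6, -1.3, 0.1]
width: 0.4
```

{"name": "play_rows", "arguments": {
  "moves": [0,0.03,0.001,0,0.017,0,0,0.03,0.001,0,0.017,0,0,0.03,0.001,0,0.017,0,0,0.03,0.001,0,0.017,0,0,0.03,0.001,0,0.017,0,0,0.03,0.001,0,0.01,0,0,0.015,0,0,0,0,0,0,0,0,0,0]
}}

```text
time: 18.0
tcp_pos: [650.3, -334.5, 183.7]
tool_rot: [12.3, 89.7, -167.5]
ft_force: [-0.4, 0.1, 0.1]
width: 0.5
```

```bash
python3 -c "
from h import *
plan([644,-338,80],0,6)
"
```

```text
n 6 t 18.0 tcp [ 650.3 -334.5  183.7] F [-0.4  0.1  0.1] w 0.5
0.0173,0.0006,0.001,0.0006,0.0007,-0.0002,0.0173,0.0006,0.001,0.0006,0.0007,-0.0002,0.0173,0.0006,0.001,0.0006,0.0007,-0.0002,0.0173,0.0006,0.001,0.0006,0.0007,-0.0002,0.0173,0.0006,0.001,0.0006,0.0007,-0.0002,0.0173,0.0006,0.001,0.0006,0.0007,-0.0002
```

{"name": "play_rows", "arguments": {
  "moves": [0.015,0.0005,0.001,0,0,0,0.018,0.0005,0.001,0,0,0,0.018,0.0005,0.001,0,0,0,0.018,0.0005,0.001,0,0,0,0.018,0.0005,0.001,0,0,0,0.014,0,0,0,0,0,0,0,0,0,0,0,0,0,0,0,0,0]
}}

```text
time: 18.67
tcp_pos: [646.4, -332.0, 82.1]
tool_rot: [15.4, 89.8, -164.3]
ft_force: [0.8, -0.5, 1.0]
width: 0.3
```

```bash
cat > g.py <<'E'
from h import *
H=np.array([680.5,-226.])
def arc(deg,ox,oy,n,z=80):
    k=H-110*np.array([np.cos(np.radians(deg)),np.sin(np.radians(deg))])
    print('knob',k.round(1)); plan([k[0]+ox,k[1]+oy,z],0,n)
E
python3 -c "
from g import *
arc(45,10,-21,4)
a=snap('top','x8.png');b=snap('side','y8.png')
q=[cv2.resize(a[140:240,260:380],(400,333),interpolation=2),cv2.resize(b[170:270,220:340],(400,333),interpolation=2)]
cv2.imwrite('pics/c8.png',np.hstack(q)[:,:,::-1])
"
```

```text
knob [ 602.7 -303.8]
n 4 t 18.67 tcp [ 646.4 -332.    82.1] F [ 0.8 -0.5  1. ] w 0.3
0.0005,-0.0019,0.0084,0.0014,0.0007,-0.0002,0.0005,-0.0018,0.0084,0.0014,0.0007,-0.0002,0.0005,-0.0018,0.0084,0.0014,0.0007,-0.0002,0.0005,-0.0018,0.0084,0.0014,0.0007,-0.0002
```

View pics/c8.png

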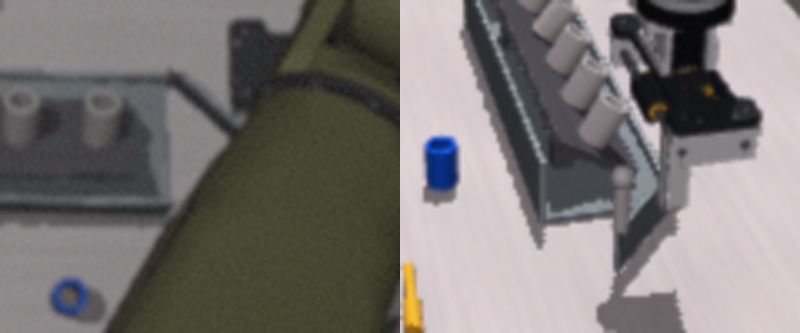

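The picture shows the closed fingers standing outside the open gate, at side (675,170), with the knob at (623,175). Pushing it shut along the arc.

{"name": "play_rows", "arguments": {
  "moves": [0,-0.002,0.008,0.001,0,0,0,-0.002,0.008,0.001,0,0,0,-0.002,0.008,0.001,0,0,0,-0.002,0.008,0.001,0,0]
}}

```text
time: 19.1
tcp_pos: [616.3, -324.0, 87.7]
tool_rot: [130.0, 89.7, -49.9]
ft_force: [0.3, -0.6, -0.4]
width: 0.6
```

```bash
python3 -c "
from g import *
arc(30,8,-21,4)
"
```

```text
knob [ 585.2 -281. ]
n 4 t 19.1 tcp [ 616.3 -324.    87.7] F [ 0.3 -0.6 -0.4] w 0.6
0.0019,-0.0055,0.0058,0.0006,-0.001,-0.0012,0.0019,-0.0055,0.0058,0.0006,-0.001,-0.0012,0.0019,-0.0055,0.0058,0.0006,-0.001,-0.0012,0.0019,-0.0055,0.0058,0.0006,-0.001,-0.0012
```

{"name": "play_rows", "arguments": {
  "moves": [0.002,-0.006,0.006,0.001,-0.001,-0.001,0.002,-0.006,0.006,0.001,-0.001,-0.001,0.002,-0.006,0.006,0.001,-0.001,-0.001,0.002,-0.006,0.006,0,-0.001,-0.001]
}}

```text
time: 19.43
tcp_pos: [593.1, -300.6, 86.3]
tool_rot: [145.3, 89.4, -34.7]
ft_force: [0.3, -0.4, 0.3]
width: 0.3
```

```bash
python3 -c "
from g import *
arc(15,4,-22,5)
"
```

```text
knob [ 574.2 -254.5]
n 5 t 19.43 tcp [ 593.1 -300.6   86.3] F [ 0.3 -0.4  0.3] w 0.3
0.0012,-0.0048,0.003,-0.0003,-0.0016,-0.0011,0.0012,-0.0048,0.003,-0.0003,-0.0016,-0.0011,0.0012,-0.0048,0.003,-0.0003,-0.0016,-0.0011,0.0012,-0.0048,0.003,-0.0003,-0.0016,-0.0011,0.0012,-0.0048,0.003,-0.0003,-0.0016,-0.0011
```

```bash
python3 -c "
from g import *
a=cv2.imread('pics/y8.png',0); b=cv2.imread('pics/y9.png',0) if 0 else cv2.cvtColor(snap('side','y9.png'),cv2.COLOR_RGB2GRAY)
t=a[217:240,281:293]
r=cv2.matchTemplate(b[200:260,250:330],t,cv2.TM_CCOEFF_NORMED); print(cv2.minMaxLoc(r), 'orig at',(31,17))
for th in (50,40,30,25,20): 
  k=H-110*np.array([np.cos(np.radians(th)),np.sin(np.radians(th))]); print(th,k.round(),proj('side',[*k,104]).round(1)-[250+6,200+5])
"
```

```text
(-0.5109912753105164, 0.6794641017913818, (28, 19), (19, 19)) orig at (31, 17)
50 [ 610. -310.] [30.  17.8]
40 [ 596. -297.] [24.  15.6]
30 [ 585. -281.] [18.8 13. ]
25 [ 581. -272.] [16.5 11.6]
20 [ 577. -264.] [14.5 10. ]
```

```bash
python3 -c "
from h import *
b=cv2.imread('pics/y9.png')
cv2.imwrite('pics/c9.png',cv2.resize(b[180:270,230:338],(800,666))[:600])
"
```

```text
(no output)
```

View pics/c9.png

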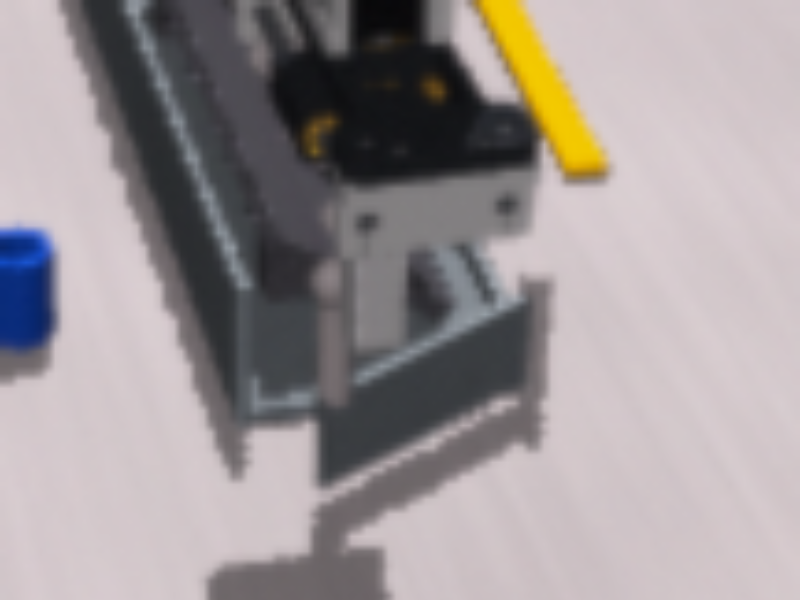

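The gate has turned to about 30 degrees, with the knob ball at (330,280) and the fingers at (380,300) against its outer side. The push works, so I'm carrying on.

{"name": "play_rows", "arguments": {
  "moves": [0.001,-0.006,0.003,0,-0.002,-0.001,0.001,-0.006,0.003,0,-0.002,-0.001,0.001,-0.006,0.003,0,-0.002,-0.001,0.001,-0.005,0.003,0,-0.001,-0.001]
}}

```text
time: 19.82
tcp_pos: [581.3, -276.1, 85.0]
tool_rot: [139.5, 89.7, -40.6]
ft_force: [0.8, -1.5, 0.3]
width: 0.4
```

```bash
python3 -c "
from g import *
print(proj('side',[593,-300,86]))
arc(3,1,-22,5)
"
```

```text
[278.99972666 226.73282975]
knob [ 570.7 -231.8]
n 5 t 19.82 tcp [ 581.3 -276.1   85. ] F [ 0.8 -1.5  0.3] w 0.4
0.001,-0.0045,0.0019,-0.0003,-0.0008,-0.0007,0.001,-0.0045,0.0019,-0.0003,-0.0008,-0.0007,0.001,-0.0045,0.0019,-0.0003,-0.0008,-0.0007,0.001,-0.0045,0.0019,-0.0003,-0.0008,-0.0007,0.001,-0.0045,0.0019,-0.0003,-0.0008,-0.0007
```

{"name": "play_rows", "arguments": {
  "moves": [0.001,-0.005,0.002,0,-0.001,-0.001,0.001,-0.005,0.002,0,-0.001,-0.001,0.001,-0.004,0.002,0,-0.001,-0.001,0.001,-0.004,0.001,0,0,0]
}}

```text
time: 20.15
tcp_pos: [573.8, -255.8, 81.0]
tool_rot: [164.3, 89.9, -15.7]
ft_force: [-0.3, 0.3, 0.5]
width: 0.3
```

{"name": "play_rows", "arguments": {
  "moves": [0,-0.003,0,0,0,0,0,-0.003,0,0,0,0,0,-0.002,0,0,0,0]
}}

```text
time: 20.4
tcp_pos: [573.5, -250.1, 80.9]
tool_rot: [107.3, 89.6, -72.8]
ft_force: [0.6, -23.0, -5.9]
width: 0.3
```

Contact at the stop (-23 N). Pressing a little more to see whether it moves further.

{"name": "play_rows", "arguments": {
  "moves": [0,-0.003,0,0,0,0,0,-0.003,0,0,0,0,0,-0.003,0,0,0,0]
}}

```text
time: 20.65
tcp_pos: [573.5, -250.5, 81.1]
tool_rot: [105.4, 88.6, -74.8]
ft_force: [2.9, -21.4, -5.6]
width: 0.2
```

{"name": "play_rows", "arguments": {
  "moves": [0,-0.005,0,0,0,0,0,-0.005,0,0,0,0]
}}

```text
time: 20.82
tcp_pos: [573.6, -250.4, 81.4]
tool_rot: [105.3, 87.6, -75.1]
ft_force: [2.8, -39.1, -9.8]
width: 0.2
```

{"name": "play_rows", "arguments": {
  "moves": [0,0.005,0,0,0,0,0,0.012,0,0,0,0,0,0.015,0,0,0,0,0,0.015,0,0,0,0,-0.02,0.005,0,0,0,0,-0.035,0,0,0,0,0,-0.035,0,0,0,0,0,-0.035,0,0,0,0,0]
}}

```text
time: 21.48
tcp_pos: [568.3, -305.6, 203.6]
tool_rot: [85.8, 88.1, -94.9]
ft_force: [0.7, 0.2, 0.1]
width: 0.3
```

{"name": "play_rows", "arguments": {
  "moves": [0,0,0.04,0,0,0,0,0,0.04,0,0,0,0,0,0.04,0,0,0,0,0,0.04,0,0,0,0,0,0.04,0,0,0,0,0,0.03,0,0,0,0,0,0.02,0,0,0,0,0,0,0,0,0]
}}

```text
time: 22.15
tcp_pos: [312.5, -310.0, 213.4]
tool_rot: [111.7, 87.4, -68.9]
ft_force: [-0.6, 0.7, 0.5]
width: 0.3
```

```bash
python3 -c "
from h import *
a=snap('top','x10.png');b=snap('side','y10.png')
q=[cv2.resize(a[130:280,120:320],(400,300),interpolation=2),cv2.resize(b[140:260,180:340],(400,300),interpolation=2)]
cv2.imwrite('pics/c10.png',cv2.resize(np.vstack([np.hstack(q),np.hstack([cv2.resize(a,(400,300)),cv2.resize(b,(400,300))])])[:,:,::-1],(800,600)))
"
```

```text
(no output)
```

View pics/c10.png

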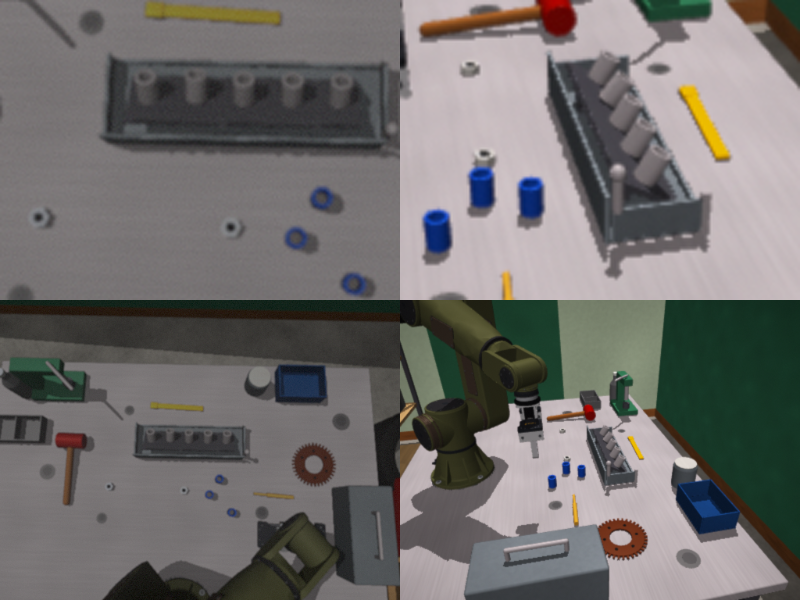

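All five spigots carry sleeves, with their tops in an even row at top crop (146..341, 77). The gate lies across the -y end, the bystanders are where they were, and the arm is clear. Handing in.

```bash
python3 -c "
from h import *
print(order.sign_off())"
```

```text
the job is handed in; nothing more can be done
None
```

I put the two spare grey sleeves on the two bare spigots (3 and 4), pushed the gate shut, and handed the job in at about 22 s of the 72 s allowed. The sign-off gave no verdict.

- **Sleeves:** both were pushed along the spigot axis until they stopped. The stop came within about 1 mm of the seated depth I had worked out, at 21 N for spigot 3 and 12 N for spigot 4. The last pictures show five sleeves in an even row.
- **Gate:** I pushed it by the knob with closed fingers until it would not move further, up to about 40 N sideways at the fingers. It looks shut across the end of the well in both views.
- **Other things:** the sleeves already on the rack, the blue look-alikes and the bystanders look undisturbed in the final pictures. I did not measure their positions again.
- **Misses along the way:** the first grip on the spare for spigot 3 was about 10 mm too high, so I opened and gripped again twice before lifting. The fine row-by-row moves drifted a few millimetres from what I commanded. Midway through the gate push, my check by image matching was unclear, so I confirmed it by eye in a crop.

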